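# Open the ratchet carton rack for one more carton

### The arm

A 6-joint arm with a two-finger parallel gripper is mounted at the origin on a cart in front of the work surface, level with it; the furniture and walls round the work are solid. World frame = base frame: x ahead of the robot, y to its left, z up, the work surface at z = 0. Lengths are in mm, angles in rad, forces in N, time in s.
With the tool pointing down it reaches from about 350 to 975 mm from the base axis. Payload 7.1 kg.
Tool frame: the origin (TCP) lies at the very end of the fingers, on their centre line; the grasp point (between the pads) lies 19 mm behind it; z points along the fingers, y is the line along which they close (so a half turn about z gives the same grasp; the last joint's range is limited). The gripper opens to 88 mm and grips with 3 to 60 N. Pads are 20 mm wide; open, the fingers measure 115 mm over their backs; the gripper's body (75 mm by 178 mm) begins 61 mm behind the grasp point.
Start: joints at [-1.233, 0.423, 1.63, -0, 1.089, -0.019], TCP at [218.315, -585.614, 222.675] pointing down, gripper open.
Joint ranges: [-3, 3], [-0.9, 2.11], [0.09, 2.58], [-1.31, 4.45], [0.11, 2.69], [-2.54, 2.54]. Speed limits (rad/s): [2.39, 2.39, 3.01, 3.14, 3.14, 3.14].

### API

Orientations are given as a rotation vector (axis times angle).
In Python, from workcell import * gives the robot as it stands.
- The arm moves only by the tool step_arm, never from a script. Its argument "deltas" is a list of rows, each a list of 3 entries, a list of its own where there are three numbers: the shift along the tool's x, y, z in units of 300 mm (1.0 is 300 mm), then the turn, a rotation vector about the tool's x, y, z in units of 1.5 rad (1.0 is 1.5 rad), then the gripper command: -1 is shut, 1 is fully open, values between are in proportion. In form: [[[dx, dy, dz], [rx, ry, rz], gripper], ...]. A call has 1 to 20 rows; each row is the pose to reach, as a shift and turn from the pose commanded when the call began, along the tool's axes at that moment; what a row does not reach only later rows make up. A row lasts 1/12 s, in which the tool goes at most 41.7 mm and 7.16 degrees, less where a joint would pass 70% of its speed; a pose out of reach is approached as far as the arm can. A call with a number of a shift or a turn outside -1 to 1 is refused whole. A call with a gripper value outside its range is refused whole. The fingers move at their own pace and stop on an object; the grip force is fixed at half the most. Time passes only in rows, so rows that repeat a pose let the fingers close. It gives the time, the measured TCP pose, the force, the opening and the grip force at its end, in the units of the state.
- get_obs(): the state, without advancing time (a new reading comes with each control period).
- get_image(name): name is "scene" or "side" or "wrist"; returns a dict with "pixels" (384x512x3 uint8, red, green, blue), "fx", "fy", "cx", "cy" (pixels), "T" (4x4, takes a point from camera to world coordinates). Camera axes: x right, y down, z forward; pixel columns grow to the right and rows downward; lengths in mm; the calibration is good to about 2 mm. A picture is of the moment at which its call begins. There is no depth.
- close_job(): hands the job in; it is judged then, once.
The state is a dict: "t": time; "qpos": joint angles; "qvel": joint speeds; "joint_torque": joint torques, N m; "ee_pos": TCP position; "orientation": TCP orientation; "ft_force": force on the tool from outside, world axes, zero at the start; "moment": the same for the moment, N m; "width": finger opening in mm; "grasp_force": force on a finger pad.
Only numpy, scipy, OpenCV 4.12 (cv2) and the standard library are available. Lean on these libraries where they do the work, as an engineer would, in place of code of your own. Each camera call takes 0.05 s, during which the arm holds its last target. There are 200 camera calls.

### The job

Make room in the ratchet rack for another tea carton: press down the red end of the see-saw on the sliding jaw to release the ratchet, then push the jaw back along its bar by the yellow tab until it meets the blue stop collar. Then press down the white end of the see-saw so that the jaw is locked there. Only press and push: do not pinch the tab between the fingers, and leave the carton in the rack and the things standing around where they are.

Things in the scene. Friction and masses are not known exactly. Their poses are not given: they have to be found in the camera images.
- rack_frame: Fixed frame of the rack, yaw up to 0.35 rad. Origin on the worktop under the bar's middle. The bar (20 mm wide, saw teeth up to 24 mm high) runs along y from -170 to +170 mm, on two 24 mm high feet. The white fixed end plate (76 mm high) is at y = +150 to +158 mm, behind the bar (+x side). The jaw opens toward -y. In front of the bar (-x side) there is only the jaw's tab.
- jaw (a joint): Slide of the jaw along the bar, in m: 0 nearest the end plate, grows as it opens (toward the frame's -y); starts at 0 to 0.02. With the ratchet engaged it is blocked toward opening within 8 mm (do not force it); released, it slides with about 3 N of friction and stays where it is left.
- tab_push (a point): Middle of the yellow ribbed face of the push tab, which stands out from the jaw toward the robot, in front of the bar; moves with the jaw. Face 50 mm wide, frame x from -68 to -18 mm, 4 to 40 mm above the worktop; this point is 25 mm above it. The face looks along the frame's +y; push it toward -y. Tab 8 mm thick; the space before the face is free for a shut gripper from above.
- tab_face: The yellow skin of the push tab (2.5 mm thick, on the side that is pushed; gives under 1 mm).
- tab_back: The black skin on the other side of the same tab; gives under 1 mm.
- rocker (a joint): See-saw on top of the jaw, in rad: 0 = ratchet engaged (red end up, white end down), 0.44 = released (red end down, white end up). It stays where it is left; 3 to 5 N on an end tips it over. The pawl is clear of the teeth above about 0.3.
- red_end (a point): Middle of the top of the see-saw's red end, 22 mm from its pivot toward the frame's +y; end 26 mm wide (frame x) by 21 mm. When up it is about 54 mm above the worktop, when pressed down about 44 mm, and the 38 mm high cheeks beside it are lower still. Moves with the jaw.
- white_end (a point): The same for the white end, 22 mm from the pivot toward the frame's -y. Moves with the jaw.
- jaw_end (a point): Middle of the jaw's leading (-y) end, 28 mm above the worktop, which meets the collar.
- collar_stop (a point): Middle of the face of the blue stop collar that the jaw meets, 28 mm above the worktop. The collar (38 mm wide, 14 mm long, knob top at 44 mm) is clamped fast on the bar, 55 to 135 mm from the bar's middle on the -y side; it does not give way.
- tea_carton: Yellow carton, 59 x 112 x 74 mm, standing loose behind the bar between the end plate and the jaw. Origin at the centre of its underside.
- spare_carton: Yellow carton like it, waiting at the right. Leave it. Origin at the centre of its underside.
- mug_blue: Mug, 84 x 116 x 106 mm, bystander. Origin at the centre of its underside.
- garlic: Garlic bulb, 50 mm, bystander in front of the rack. Origin at its underside.
- tea_light: Tea light, 38 mm wide, 15 mm high, bystander in front of the rack. Origin at its underside.
- salt_shaker: Salt shaker, 44 x 44 x 90 mm, bystander behind the rack on the right. Origin at its underside.

How it is judged:
By the outcome, as a careful person would: the job done as asked, in the order asked, and still so for the second after the job is handed in, with the robot touching nothing.
It also fails if it takes over 51 s, if anything falls off the work surface, if the arm or the gripper's body presses on something with over 40 N, if the wrist force passes 120 N, or if a joint passes its speed limit or range.

## Working session

There is one attempt and no reset: what is moved stays moved. The work goes in short steps, Python scripts to look and compute and a tool call to move; the robot and the scene stay as the last step left them, time stands still between calls to the robot, and variables do not carry over. Pictures are saved under pics/ and viewed, at most 10 in all, crops included, and the job is handed in when it is done.

Besides the shell and the picture viewer there is one more tool, called after "Call:" by a JSON object that holds its "method" and its "body". step_arm: Moves the arm, as the interface text tells. Its arguments: {"type":"object","properties":{"deltas":{"type":"array","items":{"type":"array"}}},"required":["deltas"]}

```bash
mkdir -p pics
python3 - <<'E'
from workcell import *
import cv2
for n in ("scene","side"):
    im=get_image(n); cv2.imwrite(f"pics/{n}0.png",cv2.resize(im["pixels"][:,:,::-1],(800,600)))
    print(n,im["fx"],im["cx"],im["cy"],im["T"].round(3).tolist())
o=get_obs();print(o["t"],o["ee_pos"],o["orientation"],o["width"],o["ft_force"])
E
```

```text
scene 477.1988667775851 253.15756798144932 196.25470959317784 [[-0.208, -0.658, 0.723, -491.013], [-0.978, 0.155, -0.139, 204.902], [-0.021, -0.736, -0.676, 1040.177], [0.0, 0.0, 0.0, 1.0]]
side 442.42700304980065 255.8747579169632 188.46489019715833 [[0.803, 0.502, -0.322, 952.168], [0.596, -0.67, 0.443, -593.509], [0.007, -0.548, -0.837, 1159.666], [0.0, 0.0, 0.0, 1.0]]
0.1 [ 218.14401488 -585.16430943  221.98358293] [-3.09039416e+00 -5.57235564e-01  3.62413967e-04] 87.60810090049958 [ 0.12991194 -0.51432269 -0.35390312]
```

View pics/scene0.png

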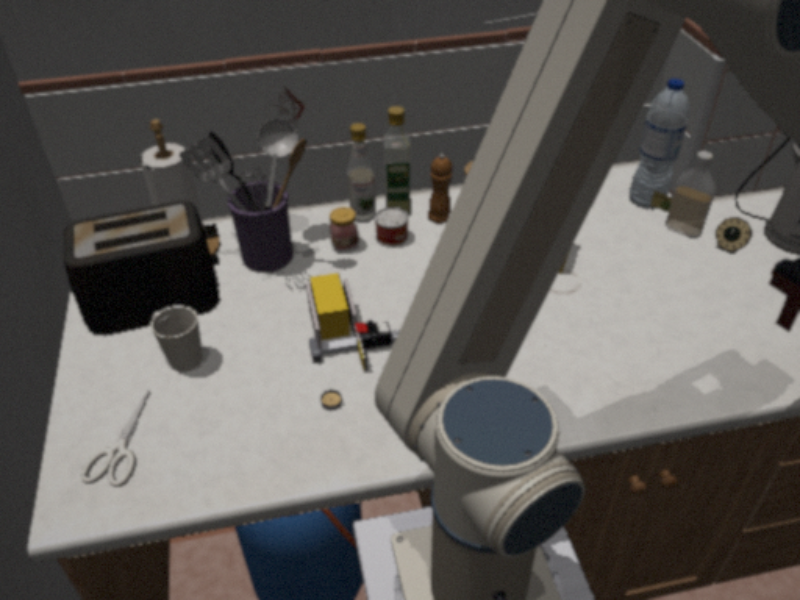

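View pics/side0.png

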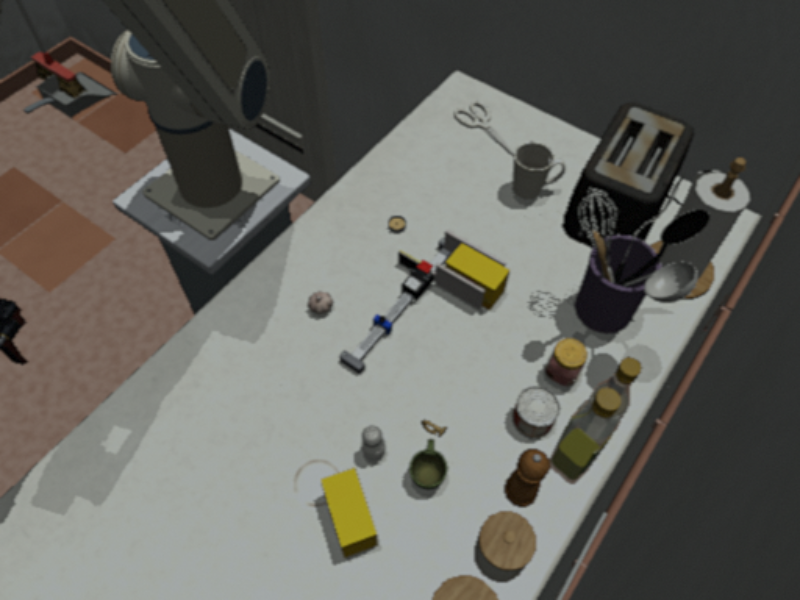

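The side view shows the rack: jaw with red end near (424,267), white end near (414,285), tab at (410,262), blue collar at (382,323) and the feet at (352,360) and (447,243). In the scene view the red end is at (362,327). I'll zoom in on both.

Run:
```python
import numpy as np, cv2
from workcell import *
a=get_image("side")["pixels"][130:245,205:335,::-1]; b=get_image("scene")["pixels"][165:250,185:275,::-1]
A=cv2.resize(a,None,fx=5,fy=5,interpolation=cv2.INTER_CUBIC)
cv2.imwrite("pics/sidec.png",A)
cv2.imwrite("pics/scenec.png",cv2.resize(b,None,fx=7,fy=6.9,interpolation=cv2.INTER_CUBIC))
```

```text
(no output)
```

View pics/sidec.png

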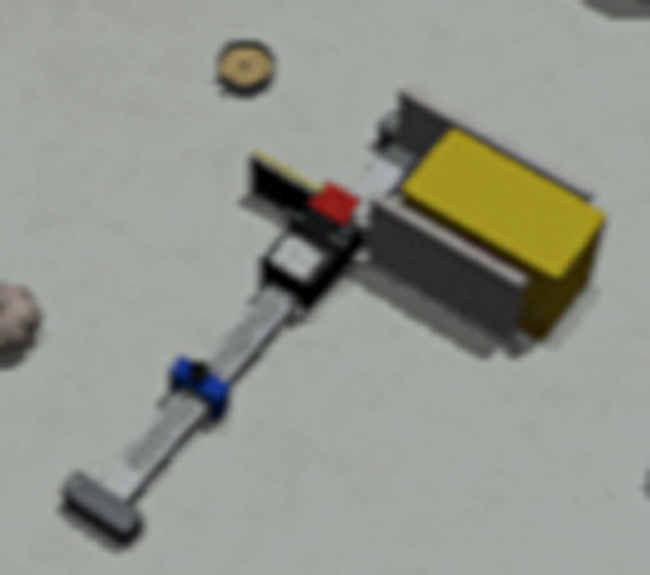

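View pics/scenec.png

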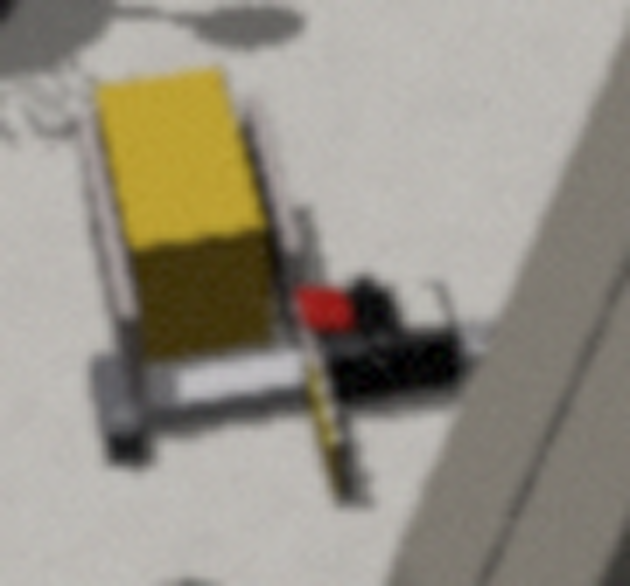

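Side crop: red top at (333,203), white top (296,256), collar knob (199,372), tab's outer top corner (255,155), lower foot's top middle (104,495). Scene crop: red top (326,309), tab's outer top corner (340,490).

```bash
cat > h.py <<'E'
import numpy as np, cv2
from workcell import *
def onplane(im,u,v,z):
    T=np.array(im["T"]); d=T[:3,:3]@[(u-im["cx"])/im["fx"],(v-im["cy"])/im["fy"],1]
    return T[:3,3]+d*(z-T[2,3])/d[2]
def tool():
    from scipy.spatial.transform import Rotation as R
    o=get_obs(); return o,np.array(o["ee_pos"]),R.from_rotvec(o["orientation"]).as_matrix()
E
python3 - <<'E'
from h import *
s=get_image("side"); c=get_image("scene")
S=lambda u,v,z: onplane(s,205+u/5-.4,130+v/5-.4,z)
C=lambda u,v,z: onplane(c,185+u/7-.4,165+v/6.9-.4,z)
for n,p in dict(red=S(333,203,54),redC=C(326,309,54),white=S(296,256,44),collar=S(199,372,44),barA=S(252,338,22),barB=S(152,455,22),foot=S(104,495,24),tabO=S(255,155,40),tabOC=C(340,490,40),collarface=S(212,362,30),jawend=S(283,290,30),tealight=S(246,65,15),garlic=S(10,310,25)).items(): print(n,p.round(1))
o,p,R=tool();print(p,R.round(3).tolist())
E
```

```text
red [524.7  74.2  54. ]
redC [522.6  77.2  54. ]
white [525.8  34.4  44. ]
collar [528.6 -66.7  44. ]
barA [531.4 -17.9  22. ]
barB [ 532.7 -118.    22. ]
foot [ 527.5 -156.3   24. ]
tabO [458.2  83.5  40. ]
tabOC [430.   88.6  40. ]
collarface [525.3 -49.9  30. ]
jawend [528.8  17.2  30. ]
tealight [398.1 154.7  15. ]
garlic [402.4 -91.7  25. ]
[ 218.24117265 -585.43734788  222.385677  ] [[0.937, 0.349, -0.0], [0.349, -0.937, 0.001], [0.0, -0.001, -1.0]]
```

Call:
{"method": "step_arm", "body": {"deltas": [[[0.86, -0.853, 0.1], [0, 0, 0.229], -1], [[0.86, -0.853, 0.1], [0, 0, 0.229], -1], [[0.86, -0.853, 0.1], [0, 0, 0.229], -1], [[0.86, -0.853, 0.1], [0, 0, 0.229], -1], [[0.86, -0.853, 0.1], [0, 0, 0.229], -1], [[0.86, -0.853, 0.1], [0, 0, 0.229], -1], [[0.86, -0.853, 0.1], [0, 0, 0.229], -1], [[0.86, -0.853, 0.1], [0, 0, 0.229], -1], [[0.86, -0.853, 0.1], [0, 0, 0.229], -1], [[0.86, -0.853, 0.1], [0, 0, 0.229], -1], [[0.86, -0.853, 0.1], [0, 0, 0.229], -1], [[0.86, -0.853, 0.1], [0, 0, 0.229], -1], [[0.86, -0.853, 0.1], [0, 0, 0.229], -1]]}}

```text
t: 1.38
ee_pos: [370.6, -256.8, 192.9]
orientation: [3.141, 0.019, 0.001]
ft_force: [-0.5, 0.3, -0.2]
width: 4.4
grasp_force: 0.0
```

Call:
{"method": "step_arm", "body": {"deltas": [[[0.43, -0.98, 0], [0, 0, 0], -1], [[0.43, -0.98, 0], [0, 0, 0], -1], [[0.43, -0.98, 0], [0, 0, 0], -1], [[0.43, -0.98, 0], [0, 0, 0], -1], [[0.43, -0.98, 0], [0, 0, 0], -1], [[0.43, -0.98, 0], [0, 0, 0], -1], [[0.43, -0.98, 0], [0, 0, 0], -1], [[0.43, -0.98, 0], [0, 0, 0], -1], [[0.43, -0.98, 0], [0, 0, 0], -1], [[0.43, -0.98, 0], [0, 0, 0], -1], [[0.43, -0.98, 0], [0, 0, 0], -1]]}}

```text
t: 2.3
ee_pos: [495.5, 38.7, 192.4]
orientation: [3.141, 0.019, -0.001]
ft_force: [-0.7, 0.4, 0.3]
width: 0.5
grasp_force: 0.0
```

Run:
```python
from h import *
im=get_image("wrist"); cv2.imwrite("pics/w1.png",cv2.resize(im["pixels"][:,:,::-1],(800,600)))
print(im["fx"],im["cx"],im["cy"],im["T"].round(3).tolist())
np.savez("w1.npz",**im)
```

```text
319.5024660189756 255.8547361369907 189.7197667823422 [[0.013, -0.968, -0.25, 562.302], [-1.0, -0.012, -0.003, 39.181], [0.0, 0.25, -0.968, 353.719], [0.0, 0.0, 0.0, 1.0]]
```

View pics/w1.png

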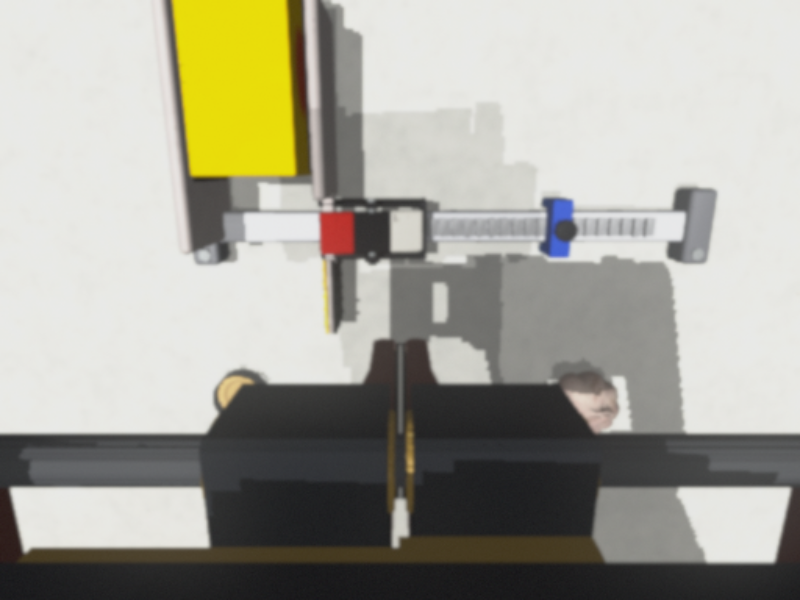

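The wrist view shows red top at (338,233), white top (406,229), jaw's leading end at (432,228), collar's near face at (545,228), and the tab's yellow top edge from (325,262) to (328,331).

Run:
```python
from h import *
im=np.load("w1.npz")
for n,(u,v,z) in dict(red=(338,233,54),white=(406,229,44),jawend=(431,228,38),collar=(546,228,38),footR=(694,225,24),tabin=(325,262,40),tabout=(327,331,40),tabback=(341,331,40),barL=(285,225,20),barR=(640,226,20)).items():
    print(n,onplane(im,u/1.5625,v/1.5625,z).round(1))
```

```text
red [523.8  75.8  54. ]
white [525.5  34.8  44. ]
jawend [525.6  19.   38. ]
collar [526.6 -53.5  38. ]
footR [ 528.2 -154.8   24. ]
tabin [503.4  86.1  40. ]
tabout [457.1  85.9  40. ]
tabback [457.2  76.7  40. ]
barL [524.3 115.1  20. ]
barR [ 526.7 -121.3   20. ]
```

Call:
{"method": "step_arm", "body": {"deltas": [[[0.09, -0.133, 0], [0, 0, 0], -1], [[0.09, -0.133, 0.1], [0, 0, 0], -1], [[0.09, -0.133, 0.2], [0, 0, 0], -1], [[0.09, -0.133, 0.3], [0, 0, 0], -1], [[0.09, -0.133, 0.4], [0, 0, 0], -1], [[0.09, -0.133, 0.4], [0, 0, 0], -1], [[0.09, -0.133, 0.4], [0, 0, 0], -1], [[0.09, -0.133, 0.4], [0, 0, 0], -1]]}}

```text
t: 3.02
ee_pos: [523.0, 79.3, 73.9]
orientation: [-3.141, -0.018, -0.002]
ft_force: [0.8, -0.4, -0.3]
width: 0.7
grasp_force: 0.0
```

Call:
{"method": "step_arm", "body": {"deltas": [[[0, 0, 0.03], [0, 0, 0], -1], [[0, 0, 0.055], [0, 0, 0], -1], [[0, 0, 0.065], [0, 0, 0], -1], [[0, 0, 0.073], [0, 0, 0], -1], [[0, 0, 0.08], [0, 0, 0], -1], [[0, 0, 0.087], [0, 0, 0], -1], [[0, 0, 0.093], [0, 0, 0], -1], [[0, 0, 0.097], [0, 0, 0], -1], [[0, 0, 0.1], [0, 0, 0], -1], [[0, 0, 0.1], [0, 0, 0], -1], [[0, 0, 0.1], [0, 0, 0], -1]]}}

```text
t: 3.93
ee_pos: [523.2, 80.8, 44.7]
orientation: [-3.141, -0.021, -0.003]
ft_force: [-4.3, 2.1, 21.8]
width: 0.6
grasp_force: 10.9
```

Call:
{"method": "step_arm", "body": {"deltas": [[[0, 0, -0.05], [0, 0, 0], -1], [[0, 0, -0.15], [0, 0, 0], -1], [[0, 0, -0.25], [0, 0, 0], -1], [[-0.14, -0.11, -0.3], [0, 0, 0], -1], [[-0.14, -0.11, -0.3], [0, 0, 0], -1], [[-0.14, -0.11, -0.3], [0, 0, 0], -1], [[-0.14, -0.11, -0.3], [0, 0, 0], -1], [[-0.14, -0.11, -0.3], [0, 0, 0], -1]]}}

```text
t: 4.6
ee_pos: [480.0, 112.5, 132.1]
orientation: [3.141, 0.022, -0.001]
ft_force: [-0.3, 0.6, 0.0]
width: 0.5
grasp_force: 0.0
```

Run:
```python
from h import *
im=get_image("wrist"); cv2.imwrite("pics/w2.png",cv2.resize(im["pixels"][:,:,::-1],(800,600)))
np.savez("w2.npz",**im)
```

```text
(no output)
```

View pics/w2.png

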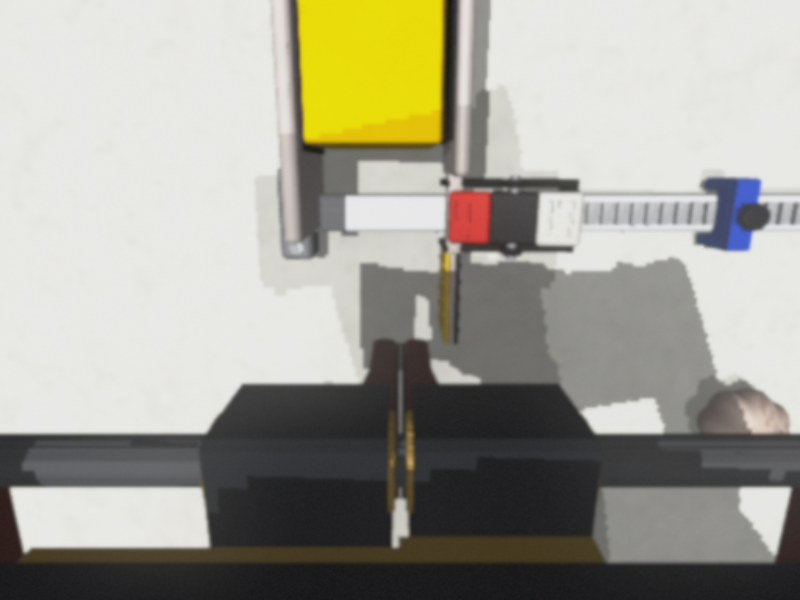

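Red end (470,217) is now lower and smaller, white (558,217) is raised: the ratchet is released. The tab's yellow edge is at u≈443, clear of the fingers' line at u≈400, so I'll descend.

Call:
{"method": "step_arm", "body": {"deltas": [[[0, 0, 0.1], [0, 0, 0], -1], [[0, 0, 0.2], [0, 0, 0], -1], [[0, 0, 0.3], [0, 0, 0], -1], [[0, 0, 0.37], [0, 0, 0], -1], [[0, 0, 0.38], [0, 0, 0], -1], [[0, 0, 0.38], [0, 0, 0], -1], [[0, 0, 0.38], [0, 0, 0], -1]]}}

```text
t: 5.23
ee_pos: [480.3, 112.4, 18.7]
orientation: [3.141, 0.02, -0.0]
ft_force: [-0.1, 0.6, -0.0]
width: 0.4
grasp_force: 0.0
```

Run:
```python
from h import *
im=np.load("w2.npz")
for u,v,z in ((442,252,40),(442,340,40),(470,217,44),(558,217,54),(580,217,38),(722,215,38)): print(onplane(im,u/1.5625,v/1.5625,z).round(1))
```

```text
[505.3  90.8  40. ]
[457.7  89.1  40. ]
[523.7  77.9  44. ]
[525.2  37.5  54. ]
[523.9  21.3  38. ]
[526.  -50.6  38. ]
```

Call:
{"method": "step_arm", "body": {"deltas": [[[0, 0.014, 0], [0, 0, 0], -1], [[0, 0.028, 0], [0, 0, 0], -1], [[0, 0.04, 0], [0, 0, 0], -1], [[0, 0.05, 0], [0, 0, 0], -1], [[0, 0.06, 0], [0, 0, 0], -1], [[0, 0.07, 0], [0, 0, 0], -1], [[0, 0.08, 0], [0, 0, 0], -1], [[0, 0.09, 0], [0, 0, 0], -1], [[0, 0.1, 0], [0, 0, 0], -1], [[0, 0.11, 0], [0, 0, 0], -1], [[0, 0.12, 0], [0, 0, 0], -1], [[0, 0.13, 0], [0, 0, 0], -1], [[0, 0.14, 0], [0, 0, 0], -1], [[0, 0.15, 0], [0, 0, 0], -1], [[0, 0.16, 0], [0, 0, 0], -1], [[0, 0.17, 0], [0, 0, 0], -1], [[0, 0.18, 0], [0, 0, 0], -1], [[0, 0.19, 0], [0, 0, 0], -1], [[0, 0.2, 0], [0, 0, 0], -1]]}}

```text
t: 6.82
ee_pos: [480.7, 52.4, 18.7]
orientation: [-3.142, -0.021, -0.0]
ft_force: [2.1, 3.3, 1.0]
width: 0.5
grasp_force: 1.6
```

Call:
{"method": "step_arm", "body": {"deltas": [[[0, 0.007, 0], [0, 0, 0], -1], [[0, 0.014, 0], [0, 0, 0], -1], [[0, 0.021, 0], [0, 0, 0], -1], [[0, 0.028, 0], [0, 0, 0], -1], [[0, 0.035, 0], [0, 0, 0], -1], [[0, 0.042, 0], [0, 0, 0], -1], [[0, 0.049, 0], [0, 0, 0], -1], [[0, 0.053, 0], [0, 0, 0], -1]]}}

```text
t: 7.48
ee_pos: [480.7, 36.5, 18.6]
orientation: [3.142, 0.021, -0.0]
ft_force: [3.3, 3.2, -1.1]
width: 0.3
grasp_force: 1.5
```

Call:
{"method": "step_arm", "body": {"deltas": [[[0, 0.004, 0], [0, 0, 0], -1], [[0, 0.008, 0], [0, 0, 0], -1], [[0, 0.012, 0], [0, 0, 0], -1], [[0, 0.016, 0], [0, 0, 0], -1], [[0, 0.019, 0], [0, 0, 0], -1], [[0, 0.019, 0], [0, 0, 0], -1]]}}

```text
t: 7.98
ee_pos: [480.8, 30.9, 18.6]
orientation: [3.141, 0.021, -0.0]
ft_force: [2.1, 2.6, 0.0]
width: 0.7
grasp_force: 1.2
```

Call:
{"method": "step_arm", "body": {"deltas": [[[0, 0.004, 0], [0, 0, 0], -1], [[0, 0.008, 0], [0, 0, 0], -1], [[0, 0.012, 0], [0, 0, 0], -1], [[0, 0.012, 0], [0, 0, 0], -1]]}}

```text
t: 8.32
ee_pos: [480.9, 27.3, 18.6]
orientation: [3.141, 0.021, -0.0]
ft_force: [1.7, 3.1, -0.1]
width: 0.4
grasp_force: 1.2
```

Call:
{"method": "step_arm", "body": {"deltas": [[[0, 0.004, 0], [0, 0, 0], -1], [[0, 0.008, 0], [0, 0, 0], -1], [[0, 0.012, 0], [0, 0, 0], -1], [[0, 0.012, 0], [0, 0, 0], -1]]}}

```text
t: 8.65
ee_pos: [480.9, 23.7, 18.7]
orientation: [3.141, 0.021, -0.0]
ft_force: [2.5, 2.0, -0.4]
width: 0.7
grasp_force: 1.2
```

Call:
{"method": "step_arm", "body": {"deltas": [[[0, 0.004, 0], [0, 0, 0], -1], [[0, 0.008, 0], [0, 0, 0], -1], [[0, 0.012, 0], [0, 0, 0], -1], [[0, 0.012, 0], [0, 0, 0], -1]]}}

```text
t: 8.98
ee_pos: [481.0, 20.1, 18.7]
orientation: [3.141, 0.021, -0.0]
ft_force: [1.6, 2.2, -0.3]
width: 0.7
grasp_force: 1.2
```

Run:
```python
from h import *
im=get_image("wrist"); cv2.imwrite("pics/w3.png",cv2.resize(im["pixels"][:,:,::-1],(800,600)))
np.savez("w3.npz",**im)
```

```text
(no output)
```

View pics/w3.png

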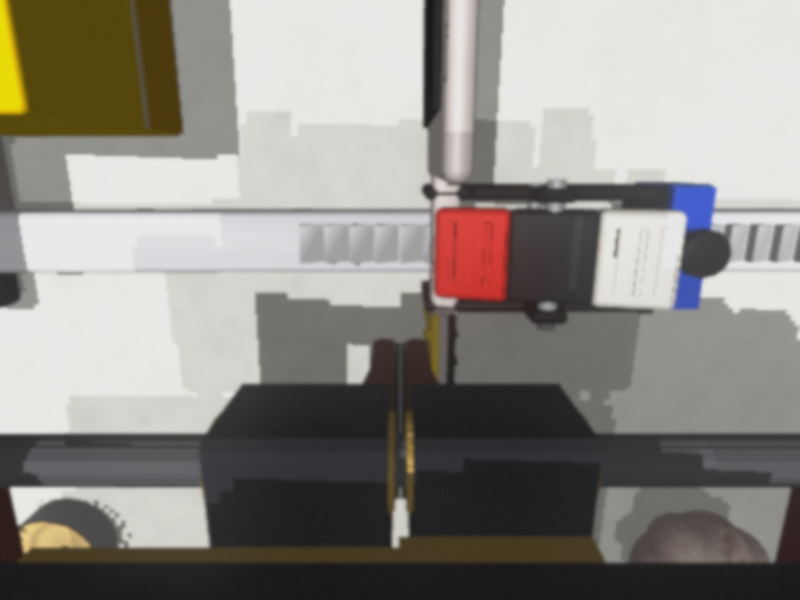

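The jaw's cheek end (≈672,195) is at or almost at the collar's blue face (≈672); red (473,254) is still down. I'll press on until the force rises.

Call:
{"method": "step_arm", "body": {"deltas": [[[0, 0.004, 0], [0, 0, 0], -1], [[0, 0.008, 0], [0, 0, 0], -1], [[0, 0.01, 0], [0, 0, 0], -1], [[0, 0.01, 0], [0, 0, 0], -1]]}}

```text
t: 9.37
ee_pos: [481.0, 17.1, 18.7]
orientation: [3.142, 0.021, -0.0]
ft_force: [2.3, 2.9, -0.6]
width: 0.5
grasp_force: 1.3
```

Call:
{"method": "step_arm", "body": {"deltas": [[[0, 0.004, 0], [0, 0, 0], -1], [[0, 0.008, 0], [0, 0, 0], -1], [[0, 0.01, 0], [0, 0, 0], -1], [[0, 0.01, 0], [0, 0, 0], -1]]}}

```text
t: 9.7
ee_pos: [481.0, 16.2, 18.7]
orientation: [-3.139, -0.019, 0.0]
ft_force: [1.7, 20.9, -0.9]
width: 0.6
grasp_force: 10.5
```

The force rose to 21 N at y≈16: the jaw meets the collar. Now back off, raise and measure the white end.

Call:
{"method": "step_arm", "body": {"deltas": [[[0, -0.03, 0], [0, 0, 0], -1], [[0, -0.05, 0], [0, 0, 0], -1], [[0, -0.05, 0], [0, 0, 0], -1], [[0, -0.05, -0.1], [0, 0, 0], -1], [[0, -0.05, -0.2], [0, 0, 0], -1], [[0, -0.05, -0.3], [0, 0, 0], -1], [[0, -0.05, -0.38], [0, 0, 0], -1], [[0, -0.05, -0.38], [0, 0, 0], -1], [[0, -0.05, -0.38], [0, 0, 0], -1]]}}

```text
t: 10.45
ee_pos: [481.5, 28.9, 133.7]
orientation: [3.141, 0.021, 0.004]
ft_force: [0.4, -0.1, -0.8]
width: 0.5
grasp_force: 0.0
```

Run:
```python
from h import *
im=get_image("wrist"); cv2.imwrite("pics/w4.png",cv2.resize(im["pixels"][:,:,::-1],(800,600)))
np.savez("w4.npz",**im)
im=np.load("w3.npz")
for u,v,z in ((432,320,40),(473,254,44),(640,259,54),(672,195,38),(705,253,44)): print(onplane(im,u/1.5625,v/1.5625,z).round(1))
```

```text
[504.6  10.5  40. ]
[5.25e+02 1.00e-01 4.40e+01]
[525.9 -41.2  54. ]
[541.4 -55.5  38. ]
[526.1 -63.7  44. ]
```

View pics/w4.png

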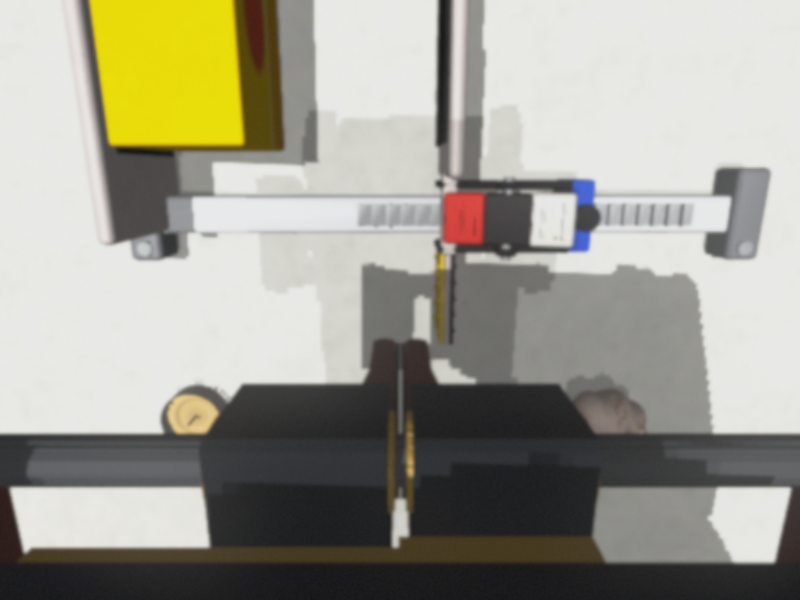

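The jaw touches the collar; white (553,219) is up, red (463,218) down, knob at (587,217). Next, above the white end slightly inward, away from the knob.

Call:
{"method": "step_arm", "body": {"deltas": [[[0.145, 0.233, 0], [0, 0, 0], -1], [[0.145, 0.233, 0], [0, 0, 0], -1], [[0.145, 0.233, 0.1], [0, 0, 0], -1], [[0.145, 0.233, 0.2], [0, 0, 0], -1], [[0.145, 0.233, 0.2], [0, 0, 0], -1], [[0.145, 0.233, 0.2], [0, 0, 0], -1], [[0.145, 0.233, 0.2], [0, 0, 0], -1]]}}

```text
t: 11.08
ee_pos: [524.8, -39.9, 72.5]
orientation: [-3.141, -0.021, 0.003]
ft_force: [-0.1, 1.3, 0.1]
width: 0.1
grasp_force: 0.0
```

Run:
```python
from h import *
im=np.load("w4.npz")
for u,v,z in ((463,218,44),(553,219,54),(587,217,44),(440,300,40)): print(onplane(im,u/1.5625,v/1.5625,z).round(1))
```

```text
[524.7  -2.5  44. ]
[525.7 -44.4  54. ]
[526.  -64.3  44. ]
[481.2   7.2  40. ]
```

Call:
{"method": "step_arm", "body": {"deltas": [[[0, 0.003, 0.03], [0, 0, 0], -1], [[0, 0.003, 0.05], [0, 0, 0], -1], [[0, 0.003, 0.06], [0, 0, 0], -1], [[0, 0.003, 0.067], [0, 0, 0], -1], [[0, 0.003, 0.074], [0, 0, 0], -1], [[0, 0.003, 0.081], [0, 0, 0], -1], [[0, 0.003, 0.087], [0, 0, 0], -1], [[0, 0.003, 0.092], [0, 0, 0], -1], [[0, 0.003, 0.095], [0, 0, 0], -1], [[0, 0.003, 0.095], [0, 0, 0], -1], [[0, 0.003, 0.095], [0, 0, 0], -1]]}}

```text
t: 12.0
ee_pos: [525.8, -41.3, 46.1]
orientation: [3.141, 0.021, 0.002]
ft_force: [-6.9, -2.5, 24.3]
width: 0.7
grasp_force: 11.8
```

Call:
{"method": "step_arm", "body": {"deltas": [[[0, 0, -0.05], [0, 0, 0], -1], [[0, 0, -0.15], [0, 0, 0], -1], [[0, 0, -0.3], [0, 0, 0], -1], [[-0.15, -0.2, -0.3], [0, 0, 0], -1], [[-0.15, -0.2, -0.3], [0, 0, 0], -1], [[-0.15, -0.2, -0.3], [0, 0, 0], -1], [[-0.15, -0.2, -0.3], [0, 0, 0], -1]]}}

```text
t: 12.58
ee_pos: [478.8, 19.5, 134.5]
orientation: [-3.141, -0.024, -0.001]
ft_force: [0.2, -0.4, 0.2]
width: 0.4
grasp_force: 0.0
```

Run:
```python
from h import *
im=get_image("wrist"); cv2.imwrite("pics/w5.png",cv2.resize(im["pixels"][:,:,::-1],(800,600)))
np.savez("w5.npz",**im); s=get_image("side")
cv2.imwrite("pics/s5.png",s["pixels"][:,:,::-1])
```

```text
(no output)
```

View pics/w5.png

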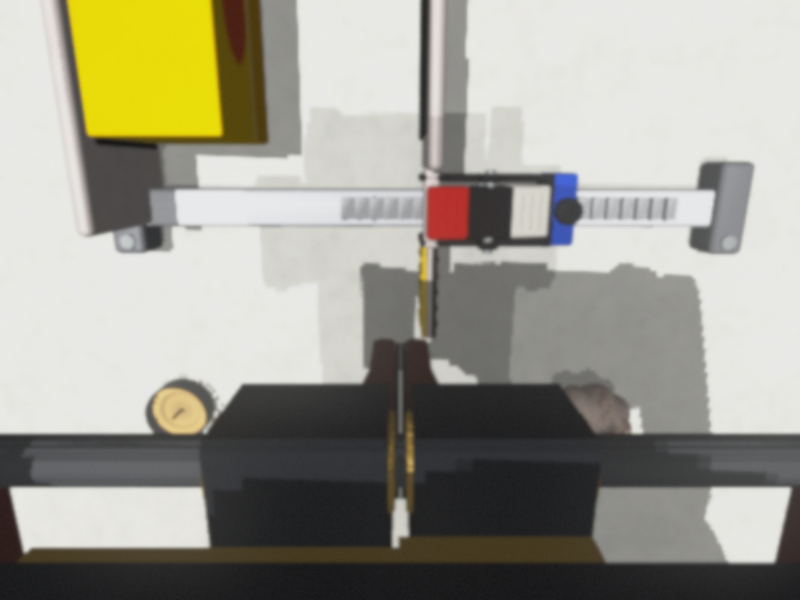

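White (530,211) now looks lower and red (447,213) raised, the cheek end still at the blue collar (≈553). I'll check the tilt numerically.

Run:
```python
from h import *
for k,(rx,wx,vc) in dict(w1=(338,406,231),w2=(470,558,217),w4=(463,553,218),w5=(447,530,212)).items():
    im=np.load(k+".npz"); p=im["pixels"].astype(int)
    v=int(vc/1.5625); 
    def span(u,f):
        L=[]
        for c in range(int(u/1.5625)-4,int(u/1.5625)+5):
            col=f(p[v-30:v+31,c]).astype(float); L.append(col)
        return np.mean(L,0)
    r=span(rx,lambda a:np.clip((a[:,0]-a[:,1])/130,0,1)); rs=r.sum()
    w=span(wx,lambda a:np.clip((a.min(1)-60)/130,0,1))
    # white: contiguous run about the middle
    i=j=30
    while w[i-1]>.5:i-=1
    while w[j+1]>.5:j+=1
    row=p[v]; rr=np.where(row[:,0]-row[:,1]>70)[0]
    z=im["T"][2,3]
    print(k,"cam z",z.round(1),"red h",rs.round(1),"white h",j-i+1,"red cols",rr.min(),rr.max(), "w",w[20:42].round(1).tolist())
```

```text
w1 cam z 353.7 red h 27.3 white h 29 red cols 205 225 w [1.0, 1.0, 1.0, 1.0, 1.0, 1.0, 1.0, 1.0, 1.0, 1.0, 1.0, 1.0, 1.0, 1.0, 1.0, 1.0, 1.0, 1.0, 1.0, 1.0, 1.0, 1.0]
w2 cam z 293.4 red h 33.6 white h 36 red cols 288 313 w [1.0, 1.0, 1.0, 1.0, 1.0, 1.0, 1.0, 1.0, 1.0, 1.0, 1.0, 1.0, 1.0, 1.0, 1.0, 1.0, 1.0, 1.0, 1.0, 1.0, 1.0, 1.0]
w4 cam z 295.3 red h 33.6 white h 35 red cols 285 309 w [1.0, 1.0, 1.0, 1.0, 1.0, 1.0, 1.0, 1.0, 1.0, 1.0, 1.0, 1.0, 1.0, 1.0, 1.0, 1.0, 1.0, 1.0, 1.0, 1.0, 1.0, 1.0]
w5 cam z 295.9 red h 34.3 white h 34 red cols 274 299 w [1.0, 1.0, 1.0, 1.0, 1.0, 1.0, 1.0, 1.0, 1.0, 1.0, 1.0, 1.0, 1.0, 1.0, 1.0, 1.0, 1.0, 1.0, 1.0, 1.0, 1.0, 1.0]
```

Call:
{"method": "step_arm", "body": {"deltas": [[[0.15, 0.21, 0], [0, 0, 0], -1], [[0.15, 0.21, 0], [0, 0, 0], -1], [[0.15, 0.21, 0.1], [0, 0, 0], -1], [[0.15, 0.21, 0.2], [0, 0, 0], -1], [[0.15, 0.21, 0.25], [0, 0, 0], -1], [[0.15, 0.21, 0.27], [0, 0, 0], -1], [[0.15, 0.21, 0.28], [0, 0, 0], -1], [[0.15, 0.21, 0.288], [0, 0, 0], -1], [[0.15, 0.21, 0.294], [0, 0, 0], -1], [[0.15, 0.21, 0.298], [0, 0, 0], -1], [[0.15, 0.21, 0.302], [0, 0, 0], -1], [[0.15, 0.21, 0.302], [0, 0, 0], -1], [[0.15, 0.21, 0.302], [0, 0, 0], -1]]}}

```text
t: 13.77
ee_pos: [526.4, -44.1, 45.7]
orientation: [3.141, 0.022, 0.004]
ft_force: [-3.6, -1.9, 12.0]
width: 0.3
grasp_force: 6.3
```

Call:
{"method": "step_arm", "body": {"deltas": [[[0, 0, 0.003], [0, 0, 0], -1], [[0, 0, 0.006], [0, 0, 0], -1], [[0, 0, 0.006], [0, 0, 0], -1], [[0, 0, 0.006], [0, 0, 0], -1]]}}

```text
t: 14.1
ee_pos: [526.5, -44.1, 45.2]
orientation: [3.141, 0.022, 0.005]
ft_force: [-7.6, -0.6, 29.6]
width: 0.5
grasp_force: 14.5
```

Stiff at 45.2 mm with 30 N, as expected for the fully lowered white end. Retreat well clear and take a last look.

Call:
{"method": "step_arm", "body": {"deltas": [[[0, 0, -0.05], [0, 0, 0], -1], [[0, 0, -0.15], [0, 0, 0], -1], [[0, 0, -0.3], [0, 0, 0], -1], [[-0.15, -0.2, -0.3], [0, 0, 0], -1], [[-0.15, -0.2, -0.3], [0, 0, 0], -1], [[-0.15, -0.2, -0.3], [0, 0, 0], -1], [[-0.15, -0.2, -0.3], [0, 0, 0], -1], [[-0.15, -0.2, -0.3], [0, 0, 0], -1]]}}

```text
t: 14.77
ee_pos: [480.6, 15.5, 132.6]
orientation: [3.141, 0.022, 0.004]
ft_force: [0.2, -0.1, 0.3]
width: 0.2
grasp_force: 0.0
```

Run:
```python
from h import *
b=get_image("wrist")["pixels"]; s=get_image("side")["pixels"]
def crop(p,u,v,k,w=90,h=65):
    u,v=int(u/1.5625),int(v/1.5625)
    return cv2.resize(p[v-h//2:v-h//2+h,u-w//2:u-w//2+w],(390,290),interpolation=cv2.INTER_CUBIC)
w4=np.load("w4.npz")["pixels"]; w1=np.load("w1.npz")["pixels"]
out=np.vstack([np.hstack([crop(w1,375,230,1,74,54),crop(w4,505,218,1)]),np.hstack([crop(b,490,212,1),crop(s,400,310,1)])])
cv2.imwrite("pics/f.png",out[:,:,::-1])
```

```text
(no output)
```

View pics/f.png

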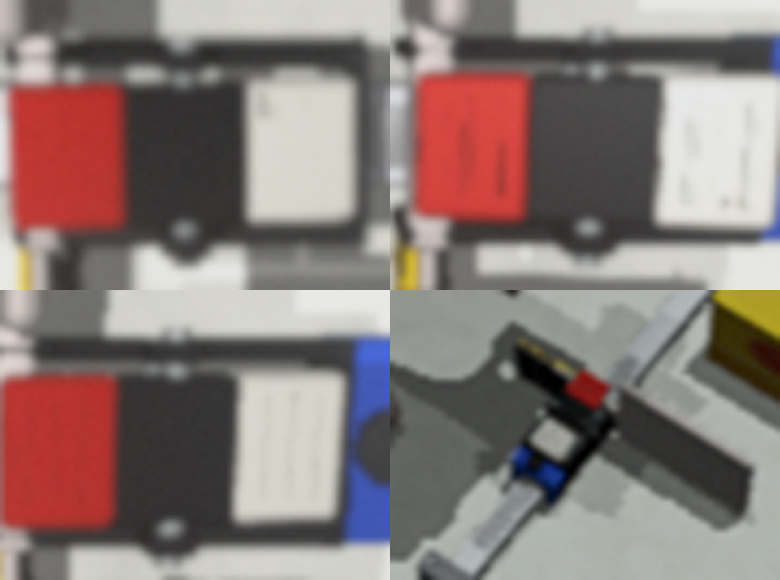

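The last crop (lower left) matches the original engaged look: red up, white down and grey as in w1, jaw end against the blue collar. Carton is in place.

```bash
python3 -c "
from workcell import *
print(close_job())"
```

```text
the job is handed in; nothing more can be done
None
```

I released the ratchet, pushed the jaw by its tab until it met the blue collar, and locked it there with the white end pressed down. The job is handed in, at about 15 s of the 51 s allowed; no verdict came back.

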